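# Find the loose bolt of the tablet stand and hold its cap open

## Task

The drawing tablet's stand wobbles: first set the tablet upright and square to its foot so that it is clear of the bolts, then tap down on the capped bolts along the foot until you find the loose one, which sinks and stays down. Lift the cap of that bolt at least 50 degrees open by its bar and finish while still holding it open in the gripper, the bolt still sunk, so that a colleague can get a key on it. Keep the caps of the other bolts shut, the tablet as you set it (within about 8 degrees), and the bottle, basket and marker where they are.

Things in the scene. Friction and masses are not known exactly. Their poses are not given: they have to be found in the camera images.
- stand: Screwed-down foot of the tablet stand: aluminium plate 240 (x) x 320 (y) x 8 mm, origin at the centre of its underside, on the table; its -x side faces the robot. A grey fixing rail 44 mm wide (x), with its top 34 mm above the table, runs along y at x = -75 mm and carries the three capped bolts at y = +100, 0 and -100 mm. The post stands at x = +90 mm, y = 0. The plate and rail never move during the job.
- swivel (a joint): Swivel of the tablet about the vertical post (x = +90 mm, y = 0 of the foot), rad; 0 = square to the foot (tablet face parallel to the rail), positive = counter-clockwise from above; -0.9 to 0.9. Stiff friction (about 0.3 N m): stays where it is left.
- tilt (a joint): Tilt of the tablet about the level axis along its lower edge, 75 mm above the table on the post's axis, rad; 0 = upright, positive = leaning towards the robot over the bolts; -0.4 to 0.8. Stiff friction (about 0.5 N m): stays where it is left.
- tablet_top (a point): Middle of the tablet's free top edge, 130 mm from the tilt axis; on the tablet's mid-plane. The tablet is black, 200 mm wide, 130 mm high, 10 mm thick; its x axis is normal to the tablet, y along the top edge, z from the tilt axis to the top edge.
- bolt_1 (a joint): How far the left bolt (y = +100 mm of the foot) has sunk with its cap, m, 0 at the start. One of the three bolts, never known beforehand, is loose: pushed down on its closed cap with more than about 6 N (10 N is plenty) it sinks 7 mm and stays down by friction; an upward pull over about 7 N would draw it up again. The tight ones give less than 1.5 mm.
- cap_1 (a joint): Opening angle of the left bolt's hinged cap, rad; 0 = shut, up to 1.6. The hinge lies on the tablet side; the bar side swings up. A weak spring (0.015 N m shut, 0.05 N m at 1.5 rad) and its weight shut it when let go.
- cap_1_top (a point): Centre of the flat round top (32 mm across) of the left cap, above its bolt: the place to tap. 61 mm above the table when shut and not sunk. Axes as the foot's when shut.
- cap_1_bar (a point): Centre of the round grip bar of the left cap: 14 mm in diameter, 36 mm long along the foot's y, standing out 42 mm from the bolt's axis towards the robot, 57 mm above the table when shut and not sunk. Pinched by its two ends it turns between the fingers as the cap swings; the plate lies 42 mm below it.
- cap_1_hinge (a point): Middle of the left cap's hinge axis (along the foot's y), 20 mm from the bolt's axis on the tablet side; the bar's centre is 62 mm from it. Sinks with the bolt.
- bolt_2 (a joint): How far the middle bolt (y = +0 mm of the foot) has sunk with its cap, m, 0 at the start. One of the three bolts, never known beforehand, is loose: pushed down on its closed cap with more than about 6 N (10 N is plenty) it sinks 7 mm and stays down by friction; an upward pull over about 7 N would draw it up again. The tight ones give less than 1.5 mm.
- cap_2 (a joint): Opening angle of the middle bolt's hinged cap, rad; 0 = shut, up to 1.6. The hinge lies on the tablet side; the bar side swings up. A weak spring (0.015 N m shut, 0.05 N m at 1.5 rad) and its weight shut it when let go.
- cap_2_top (a point): Centre of the flat round top (32 mm across) of the middle cap, above its bolt: the place to tap. 61 mm above the table when shut and not sunk. Axes as the foot's when shut.
- cap_2_bar (a point): Centre of the round grip bar of the middle cap: 14 mm in diameter, 36 mm long along the foot's y, standing out 42 mm from the bolt's axis towards the robot, 57 mm above the table when shut and not sunk. Pinched by its two ends it turns between the fingers as the cap swings; the plate lies 42 mm below it.
- cap_2_hinge (a point): Middle of the middle cap's hinge axis (along the foot's y), 20 mm from the bolt's axis on the tablet side; the bar's centre is 62 mm from it. Sinks with the bolt.
- bolt_3 (a joint): How far the right bolt (y = -100 mm of the foot) has sunk with its cap, m, 0 at the start. One of the three bolts, never known beforehand, is loose: pushed down on its closed cap with more than about 6 N (10 N is plenty) it sinks 7 mm and stays down by friction; an upward pull over about 7 N would draw it up again. The tight ones give less than 1.5 mm.
- cap_3 (a joint): Opening angle of the right bolt's hinged cap, rad; 0 = shut, up to 1.6. The hinge lies on the tablet side; the bar side swings up. A weak spring (0.015 N m shut, 0.05 N m at 1.5 rad) and its weight shut it when let go.
- cap_3_top (a point): Centre of the flat round top (32 mm across) of the right cap, above its bolt: the place to tap. 61 mm above the table when shut and not sunk. Axes as the foot's when shut.
- cap_3_bar (a point): Centre of the round grip bar of the right cap: 14 mm in diameter, 36 mm long along the foot's y, standing out 42 mm from the bolt's axis towards the robot, 57 mm above the table when shut and not sunk. Pinched by its two ends it turns between the fingers as the cap swings; the plate lies 42 mm below it.
- cap_3_hinge (a point): Middle of the right cap's hinge axis (along the foot's y), 20 mm from the bolt's axis on the tablet side; the bar's centre is 62 mm from it. Sinks with the bolt.
- bottle: Bystander: clear water bottle with blue screw cap, 62 mm in diameter, 200 mm tall; origin at the centre of its underside.
- basket: Bystander: round wicker basket of markers, 206 mm across the rim, about 80 mm tall; origin at the centre of its underside.
- marker: Bystander: brown marker with black cap lying on the table, 130 mm long (x), 14 mm thick; origin at the centre of its underside.

How it is judged:
By the outcome, as a careful person would: the job done as asked, in the order asked, and still so for the second after the job is handed in, while the arm keeps its last pose, push and grip.
It also fails if it takes over 64 s, if anything falls off the work surface, if the arm or the gripper's body presses on something with over 40 N, if the wrist force passes 120 N, or if a joint passes its speed limit or range.

## Robot

A 6-joint arm with a two-finger parallel gripper is mounted at the origin on the work surface. World frame = base frame: x ahead of the robot, y to its left, z up, the work surface at z = 0. Lengths are in m, angles in rad, forces in N, time in s.
With the tool pointing down it reaches from about 0.35 to 0.8 m from the base axis. Payload 7.3 kg.
Tool frame: the origin (TCP) lies at the very end of the fingers, on their centre line; the grasp point (between the pads) lies 19 mm behind it; z points along the fingers, y is the line along which they close (so a half turn about z gives the same grasp; the last joint's range is limited). The gripper opens to 85 mm and grips with 20 to 120 N. Pads are 22 mm wide; open, the fingers measure 114 mm over their backs; the gripper's body (76 mm by 85 mm) begins 54 mm behind the grasp point. The pads swing forward as they close: fully open they stand 13 mm farther back than shut.
Start: joints at [1.087, 0.342, 1.524, -0, 1.275, -0.146], TCP at [0.174, 0.495, 0.231] pointing down, gripper open.
Joint ranges: [-2.53, 2.53], [-0.77, 2.02], [0.04, 2.7], [-1, 4.14], [0.28, 2.66], [-3.11, 3.11]. Speed limits (rad/s): [2.57, 2.57, 3.14, 3.14, 3.14, 3.14].

## Interface

Orientations are given as a 3x3 rotation matrix whose columns are the frame's x, y, z axes.
In Python, from cell import observe, get_image, finish_job gives the robot as it stands.
- The arm moves only by the tool move_arm, never from a script. Its argument "increments" is a list of rows, each a list of 3 entries, a list of its own where there are three numbers: the closure, from 0 (fully open) to 1 (shut), then the shift along the tool's x, y, z in units of 25 mm (1.0 is 25 mm), then the turn, a rotation vector about the tool's x, y, z in degrees. A call has 1 to 10 rows; each row is the pose to reach, as a shift and turn from the pose commanded when the call began, along the tool's axes at that moment; what a row does not reach only later rows make up. A row lasts 1/10 s, in which the tool goes at most 50 mm and 8.59 degrees, less where a joint would pass 70% of its speed; a pose out of reach is approached as far as the arm can. A call with a gripper value outside its range is refused whole. The fingers move at their own pace and stop on an object; "squeeze" is the grip in N (left out, the last holds). Time passes only in rows, so rows that repeat a pose let the fingers close. It gives the time, the measured TCP pose, the force, the opening and the grip force at its end, in the units of the state.
- observe(): the state, without advancing time (a new reading comes with each control period).
- get_image(name): name is "scene" or "top"; returns a dict with "img" (384x512x3 uint8, red, green, blue), "fx", "fy", "cx", "cy" (pixels), "R" (3x3) and "t" (3): a world point X has camera coordinates R X + t. Camera axes: x right, y down, z forward; pixel columns grow to the right and rows downward; lengths in m; the calibration is good to about 2 mm. A picture is of the moment at which its call begins. There is no depth.
- finish_job(): hands the job in; it is judged then, once.
The state is a dict: "time": time; "joints": joint angles; "qd": joint speeds; "tau": joint torques, N m; "position": TCP position; "tool_rot": TCP orientation; "contact_force": force on the tool from outside, world axes, zero at the start; "torque": the same for the moment, N m; "opening": finger opening in m; "grasp_force": force on a finger pad.
Only numpy, scipy, OpenCV 4.12 (cv2) and the standard library are available. Lean on these libraries where they do the work, as an engineer would, in place of code of your own. Each camera call takes 0.05 s, during which the arm holds its last target. There are 200 camera calls.

## Working session

There is one attempt and no reset: what is moved stays moved. The work goes in short steps, Python scripts to look and compute and a tool call to move; the robot and the scene stay as the last step left them, time stands still between calls to the robot, and variables do not carry over. Pictures are saved under pics/ and viewed, at most 10 in all, crops included, and the job is handed in when it is done.

Besides the shell and the picture viewer there is one more tool, called after "Request:" by a JSON object that holds its "op" and its "data", one argument or row to a line. move_arm: Moves the arm, as the interface text tells. Its arguments: {"type":"object","properties":{"increments":{"type":"array","items":{"type":"array"}},"squeeze":{"type":"number"}},"required":["increments"]}

```bash
mkdir -p pics
cat > look.py <<'E'
import sys,cv2
from cell import get_image
import pickle
for n in ("scene","top"):
    g=get_image(n); pickle.dump(g,open(f"pics/{n}.pkl","wb"))
    cv2.imwrite(f"pics/{sys.argv[1]}_{n}.png",cv2.resize(g["img"][:,:,::-1],None,fx=1.5,fy=1.5,interpolation=cv2.INTER_CUBIC))
    if len(sys.argv)>2: print(g["fx"],g["cx"],g["R"],g["t"])
E
python3 look.py a 1; python3 -c "
from cell import observe;s=observe();print(s)"
```

```text
375.86887079272907 256.8386599830334 [[-0.814203    0.58055512 -0.00540644]
 [ 0.43618017  0.60552462 -0.66564766]
 [-0.38317142 -0.5443305  -0.74624659]] [ 0.45249782 -0.12933409  1.25335224]
448.1932219911348 252.72001706028007 [[-0.01063994 -0.99983212 -0.01491747]
 [-0.98972003  0.01265779 -0.14245716]
 [ 0.14262207  0.01324838 -0.98968855]] [-0.01420826  0.55095491  1.25676884]
{'time': 0.1, 'joints': array([ 1.08698997e+00,  3.42652352e-01,  1.52490462e+00, -1.66230246e-05,
        1.27540680e+00, -1.45993754e-01]), 'qd': array([-0.00143934, -0.0019057 , -0.0014796 ,  0.00145607, -0.00092934,
        0.00161179]), 'tau': array([ 2.95332255e-03, -4.34443939e+01, -2.46490306e+01,  2.92991376e-05,
        4.61847361e-03,  8.47438173e-06]), 'position': array([0.17381273, 0.49501965, 0.23070171]), 'tool_rot': array([[-9.43483430e-01,  3.31419113e-01, -6.23700094e-04],
       [ 3.31419649e-01,  9.43482657e-01, -1.22115255e-03],
       [ 1.83736925e-04, -1.35884367e-03, -9.99999060e-01]]), 'contact_force': array([0.29162112, 0.13502764, 0.09716691]), 'torque': array([ 0.0645808 , -0.00315454,  0.00880127]), 'grasp_force': 0.0, 'opening': 0.08569335242359892}
```

View pics/a_scene.png

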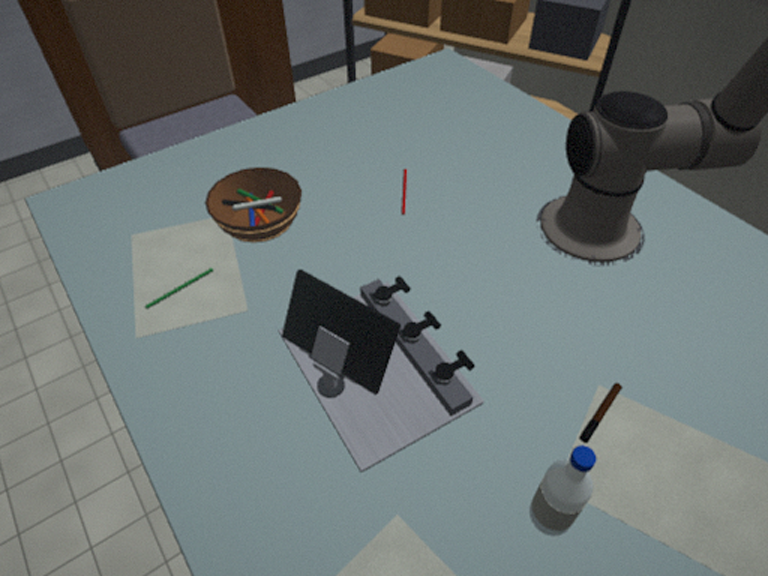

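View pics/a_top.png

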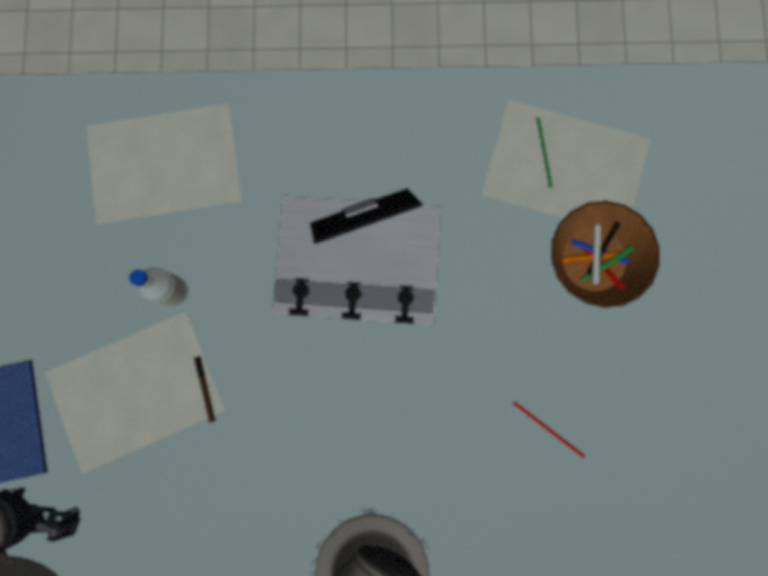

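```bash
cat > fit.py <<'E'
import pickle,numpy as np
from scipy.optimize import least_squares
from scipy.spatial.transform import Rotation as Ro
G={n:pickle.load(open(f"pics/{n}.pkl","rb")) for n in("scene","top")}
def proj(n,X):
    g=G[n];c=np.asarray(X)@g["R"].T+g["t"]
    return 1.5*np.c_[g["fx"]*c[:,0]/c[:,2]+g["cx"]+.5,g["fy"]*c[:,1]/c[:,2]+g["cy"]+.5]-.5
def foot(p,L): return np.asarray(L)@Ro.from_euler("z",p[2]).as_matrix().T+[p[0],p[1],0]
def tab(p,L): # tablet local -> world
    R=(Ro.from_euler("z",p[3])*Ro.from_euler("y",-p[4])).as_matrix()
    return foot(p,np.asarray(L)@R.T+[.09,0,.075])
plateT=[[.12,.16,.008],[.12,-.16,.008],[-.12,-.16,.008],[-.12,.16,.008]]
E
cat > f1.py <<'E'
from fit import *
top=np.array([[283,196],[441,206],[433,325],[273,315]]);sc=np.array([[361,469],[482,403]])
tb=np.array([[400,327],[300,270],[378,393],[283,339]])
back=[[.005,.1,.13],[.005,-.1,.13],[.005,.1,0],[.005,-.1,0]]
f=lambda p:np.r_[(proj("top",foot(p,plateT))-top).ravel(),(proj("scene",foot(p,[plateT[0],plateT[3]]))-sc).ravel(),(proj("scene",tab(p,back))-tb).ravel()]
r=least_squares(f,[.6,0,0,.3,.3]);p=r.x;print(p,np.round(r.fun,1))
print(proj("top",tab(p,[[a,b,c] for a in(-.005,.005) for b in(.1,-.1) for c in(0,.13)])))
for i,y in enumerate((.1,0,-.1)):print("top,bar",foot(p,[[-.075,y,.061],[-.117,y,.057]]),proj("top",foot(p,[[-.075,y,.061],[-.117,y,.057]])))
print("tip",tab(p,[[0,0,.13],[0,.1,.13],[0,-.1,.13]]))
E
python3 f1.py
```

```text
[ 0.59303522  0.02472875 -0.08259538  0.4167342   0.51789183] [-1.1 -0.3 -0.4  0.3  0.4  0.8 -2.4 -0.8  0.4  1.7  3.2 -2.5  0.3 -2.2
 -1.8 -1.6 -1.9  2.7 -1.8 -2.6]
[[309.66385807 227.17453288]
 [314.04944044 247.28707759]
 [408.47112262 192.24363861]
 [423.07394241 208.61668878]
 [307.87476522 222.38977155]
 [312.08720932 242.06608617]
 [406.9761335  187.38386268]
 [421.46990549 203.30356723]]
top,bar [[0.52654105 0.13057546 0.061     ]
 [0.48468423 0.13404052 0.057     ]] [[299.45402159 290.30136156]
 [297.76548059 312.55241953]]
top,bar [[0.5182909  0.03091636 0.061     ]
 [0.47643408 0.03438143 0.057     ]] [[352.06021114 293.97756549]
 [350.44982294 316.27810812]]
top,bar [[ 0.51004075 -0.06874273  0.061     ]
 [ 0.46818393 -0.06527767  0.057     ]] [[404.87354976 297.66824533]
 [403.34194405 320.01849023]]
tip [[ 0.62193132 -0.00380245  0.18795242]
 [ 0.58913575  0.09066686  0.18795242]
 [ 0.6547269  -0.09827176  0.18795242]]
```

```bash
cat > rel.py <<'E'
from fit import *
from cell import observe
P=[.5930,.0247,-.0826,.417,.518]
def rel(R,x,s=None):
    s=s or observe();A=s["tool_rot"]
    return np.round(A.T@(np.asarray(x)-s["position"])/.025,2).tolist(),np.round(np.degrees(Ro.from_matrix(A.T@R).as_rotvec()),1).tolist()
def tabgrip(sw,ti,d,p=P): # tool y along tablet normal, z down the tablet, TCP at distance d from tilt axis
    p=list(p[:3])+[sw,ti]
    R=Ro.from_euler("z",p[2]+sw)*Ro.from_euler("y",-ti)
    R=R.as_matrix()@np.array([[0,1,0],[1,0,0],[0,0,-1.]])
    return R,tab(p,[[0,0,d]])[0]
def down(L,p=P): # tool down, y along foot y, TCP at foot-frame L
    R=Ro.from_euler("z",p[2]).as_matrix()@np.array([[-1,0,0],[0,1,0],[0,0,-1.]])
    return R,foot(p,[L])[0]
E
cat > g.py <<'E'
from rel import *
R,x=tabgrip(.417,.518,.20);print(R,x)
print("pre",rel(R,x)); print("lift first: tool z -6 =150mm up")
E
python3 g.py
```

```text
[[-0.32820246  0.82068549  0.46771622]
 [ 0.9446074   0.28514598  0.16250732]
 [ 0.          0.49514351 -0.8688112 ]] [ 0.58914991 -0.01522701  0.24876224]
pre ([-22.44, -13.75, -0.71], [-27.7, -13.3, 50.3])
lift first: tool z -6 =150mm up
```

Request:
{"op": "move_arm", "data": {
  "increments": [
    [0,[0,0,-2],[0,0,0]],
    [0,[0,0,-4],[0,0,0]],
    [0,[-1,-0.6,-5.5],[0,0,0]],
    [0,[-2.5,-1.5,-5.5],[-3,-1.3,5]],
    [0,[-4.2,-2.5,-5.5],[-6,-2.7,10]],
    [0,[-5.9,-3.5,-5.5],[-9,-4,16]],
    [0,[-7.6,-4.6,-5.5],[-12,-5.5,21]],
    [0,[-9.3,-5.7,-5.5],[-15,-7,27]],
    [0,[-11,-6.7,-5.5],[-18,-8.5,32]],
    [0,[-12.5,-7.7,-5.5],[-20,-9.5,36]]
  ]
}}

```text
time: 1.1
position: [0.4055, 0.2082, 0.3688]
tool_rot: [[-0.551, 0.765, 0.333], [0.833, 0.527, 0.168], [-0.047, 0.37, -0.928]]
contact_force: [1.2, 0.7, -0.6]
opening: 0.0856
grasp_force: 0.0
```

```bash
cat g.py > g2.py; echo 'print("above",rel(R,x-.06*R[:,2]))' >> g2.py; python3 g2.py
```

```text
[[-0.32820246  0.82068549  0.46771622]
 [ 0.9446074   0.28514598  0.16250732]
 [ 0.          0.49514351 -0.8688112 ]] [ 0.58914991 -0.01522701  0.24876224]
pre ([-11.27, -0.86, 5.4], [-7.6, -3.8, 14.1])
lift first: tool z -6 =150mm up
above ([-11.07, -1.15, 3.02], [-7.6, -3.8, 14.1])
```

Request:
{"op": "move_arm", "data": {
  "increments": [
    [0,[-1.8,-0.2,0.5],[-1.5,-0.7,3]],
    [0,[-3.6,-0.4,1],[-3,-1.4,6]],
    [0,[-5.4,-0.6,1.5],[-5,-2.5,9]],
    [0,[-7.2,-0.8,2],[-6.5,-3.3,12]],
    [0,[-9,-1,2.5],[-7.6,-3.8,14.1]],
    [0,[-10.3,-1.1,2.8],[-7.6,-3.8,14.1]],
    [0,[-11,-1.1,3],[-7.6,-3.8,14.1]],
    [0,[-11.15,-1,4],[-7.6,-3.8,14.1]],
    [0,[-11.27,-0.86,5.2],[-7.6,-3.8,14.1]],
    [0,[-11.27,-0.86,5.4],[-7.6,-3.8,14.1]]
  ]
}}

```text
time: 2.1
position: [0.5886, -0.0115, 0.2453]
tool_rot: [[-0.332, 0.823, 0.461], [0.943, 0.288, 0.166], [0.004, 0.49, -0.872]]
contact_force: [-0.2, 0.6, -0.8]
opening: 0.0855
grasp_force: 0.0
```

```bash
cat > g3.py <<'E'
from rel import *
R,x=tabgrip(.417,.518,.20);print("pre",rel(R,x));print("grip",rel(*tabgrip(.417,.518,.104)))
E
python3 g3.py; python3 look.py b
python3 - <<'E'
import cv2,numpy as np
a=cv2.imread("pics/b_scene.png")[200:480,220:560];b=cv2.imread("pics/b_top.png")[120:400,200:540]
cv2.imwrite("pics/b.png",np.hstack([a,b]))
E
```

```text
pre ([-0.15, 0.04, -0.14], [-0.3, -0.3, 0.1])
grip ([-0.17, 0.07, 3.7], [-0.3, -0.3, 0.1])
```

View pics/b.png

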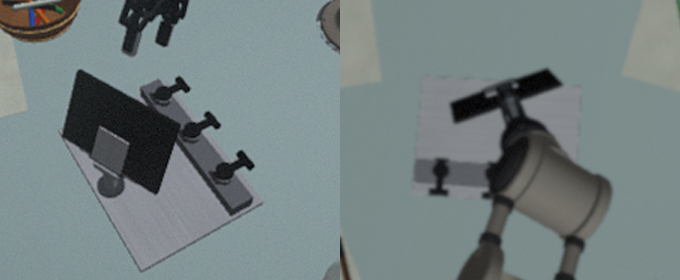

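Request:
{"op": "move_arm", "data": {
  "increments": [
    [0,[-0.17,0.05,1.2],[0,0,0]],
    [0,[-0.17,0.07,2.4],[0,0,0]],
    [0,[-0.17,0.07,3.4],[0,0,0]],
    [0,[-0.17,0.07,3.7],[0,0,0]],
    [0.5,[-0.17,0.07,3.7],[0,0,0]],
    [0.7,[-0.17,0.07,3.7],[0,0,0]],
    [0.85,[-0.17,0.07,3.7],[0,0,0]],
    [1,[-0.17,0.07,3.7],[0,0,0]],
    [1,[-0.17,0.07,3.7],[0,0,0]],
    [1,[-0.17,0.07,3.7],[0,0,0]]
  ],
  "squeeze": 50
}}

```text
time: 3.2
position: [0.6352, -0.0012, 0.1699]
tool_rot: [[-0.331, 0.82, 0.467], [0.944, 0.288, 0.164], [-0.0, 0.495, -0.869]]
contact_force: [-4.1, -1.8, 5.7]
opening: 0.0091
grasp_force: 50.4
```

```bash
cat > g4.py <<'E'
from rel import *
s=observe();print(s["opening"],s["grasp_force"],s["contact_force"])
print("now",rel(*tabgrip(.417,.518,.104)))
n=12
for k in range(1,n+1):
    f=1-k/n; print(k,rel(*tabgrip(.417*f,.518*f,.104)))
E
python3 g4.py
```

```text
0.009072440550679491 50.44738054275513 [-4.07536648 -1.82651932  5.6897111 ]
now ([0.08, -0.11, 0.15], [-0.0, -0.1, 0.2])
1 ([0.14, 0.07, 0.15], [2.4, -1.0, 1.9])
2 ([0.2, 0.25, 0.16], [4.9, -1.9, 3.7])
3 ([0.24, 0.43, 0.19], [7.4, -2.7, 5.5])
4 ([0.27, 0.62, 0.21], [9.8, -3.4, 7.4])
5 ([0.29, 0.8, 0.25], [12.3, -4.0, 9.3])
6 ([0.29, 0.98, 0.3], [14.7, -4.6, 11.3])
7 ([0.29, 1.15, 0.35], [17.2, -5.1, 13.2])
8 ([0.27, 1.32, 0.41], [19.6, -5.5, 15.2])
9 ([0.24, 1.49, 0.47], [22.0, -5.8, 17.3])
10 ([0.19, 1.65, 0.54], [24.4, -6.0, 19.3])
11 ([0.14, 1.8, 0.61], [26.8, -6.2, 21.4])
12 ([0.07, 1.95, 0.69], [29.2, -6.2, 23.5])
```

Request:
{"op": "move_arm", "data": {
  "increments": [
    [1,[0.03,0.05,0],[1.7,-0.7,1.3]],
    [1,[0.08,0.18,0],[3.7,-1.5,2.8]],
    [1,[0.13,0.33,0.02],[6,-2.2,4.5]],
    [1,[0.17,0.5,0.05],[8.2,-3,6.2]],
    [1,[0.2,0.68,0.08],[10.6,-3.6,8]],
    [1,[0.21,0.86,0.12],[13,-4.2,9.8]],
    [1,[0.21,1.03,0.17],[15.5,-4.8,11.8]],
    [1,[0.2,1.2,0.23],[18,-5.2,13.8]],
    [1,[0.17,1.38,0.29],[20.4,-5.6,15.9]],
    [1,[0.14,1.52,0.34],[22.4,-5.8,17.6]]
  ]
}}

```text
time: 4.2
position: [0.67, 0.0151, 0.1821]
tool_rot: [[-0.016, 0.992, 0.123], [1.0, 0.016, 0.002], [0.0, 0.123, -0.992]]
contact_force: [-2.0, 0.9, 3.9]
opening: 0.0086
grasp_force: 49.9
```

```bash
cat > g5.py <<'E'
from rel import *
s=observe();print(s["opening"],s["grasp_force"],s["contact_force"],s["torque"])
for f in(.15,.1,.05,0,-.03): print(f,rel(*tabgrip(.417*f,.518*f,.104)))
E
python3 g5.py
```

```text
0.008618114813246239 49.93600845336914 [-2.02190926  0.92877583  3.87865417] [ 0.19524229 -0.07905458  0.3641516 ]
0.15 ([0.09, 0.17, 0.16], [2.6, -0.2, 2.0])
0.1 ([0.09, 0.28, 0.16], [4.1, -0.3, 3.2])
0.05 ([0.09, 0.38, 0.17], [5.6, -0.4, 4.4])
0 ([0.08, 0.49, 0.18], [7.0, -0.4, 5.6])
-0.03 ([0.07, 0.56, 0.19], [7.9, -0.4, 6.4])
```

Request:
{"op": "move_arm", "data": {
  "increments": [
    [1,[0,0.1,0],[1.4,-0.1,1.1]],
    [1,[0,0.22,0],[3,-0.2,2.4]],
    [1,[0,0.34,0.01],[5,-0.3,4]],
    [1,[0,0.46,0.02],[6.7,-0.4,5.4]],
    [1,[0,0.49,0.02],[7,-0.4,5.6]],
    [1,[0,0.49,0.02],[7,-0.4,5.6]]
  ]
}}

```text
time: 4.8
position: [0.6829, 0.0154, 0.183]
tool_rot: [[0.081, 0.997, 0.004], [0.997, -0.081, 0.0], [0.001, 0.004, -1.0]]
contact_force: [1.2, 1.8, 4.9]
opening: 0.0089
grasp_force: 49.9
```

```bash
python3 g5.py; python3 look.py c
python3 - <<'E'
import cv2,numpy as np
a=cv2.resize(cv2.imread("pics/c_scene.png")[240:490,260:510],None,fx=1.6,fy=1.6);b=cv2.resize(cv2.imread("pics/c_top.png")[150:400,230:480],None,fx=1.6,fy=1.6)
cv2.imwrite("pics/c.png",np.hstack([a,b]))
E
```

```text
0.008882843939648947 49.92822468280792 [1.23320473 1.78916982 4.93101622] [ 0.26940589 -0.51105797  0.28949875]
0.15 ([0.05, -0.34, 0.17], [-4.2, 0.1, -3.5])
0.1 ([0.06, -0.23, 0.16], [-2.8, 0.0, -2.3])
0.05 ([0.07, -0.12, 0.16], [-1.3, -0.0, -1.1])
0 ([0.07, -0.01, 0.16], [0.2, -0.0, 0.1])
-0.03 ([0.07, 0.05, 0.16], [1.1, -0.0, 0.8])
```

View pics/c.png

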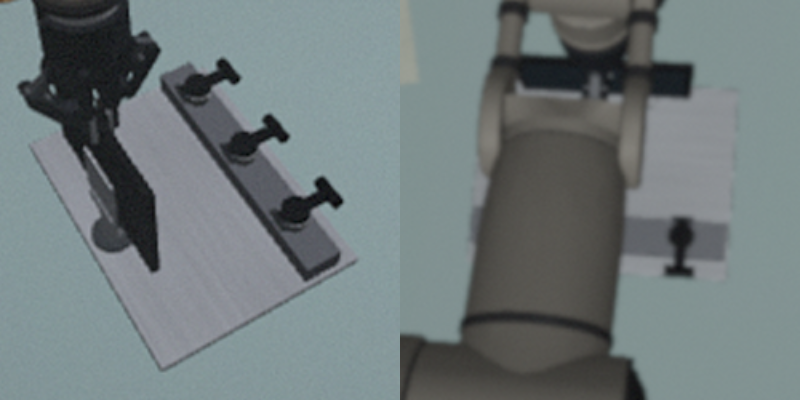

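Request:
{"op": "move_arm", "data": {
  "increments": [
    [0.8,[0,0,0],[0,0,0]],
    [0.6,[0,0,0],[0,0,0]],
    [0.4,[0,0,0],[0,0,0]],
    [0.4,[0,0,0],[0,0,0]],
    [0.4,[0,0,-0.6],[0,0,0]],
    [0.4,[0,0,-2],[0,0,0]],
    [0.4,[0,0,-3.6],[0,0,0]],
    [0.5,[0,0,-4.4],[0,0,0]],
    [1,[0,0,-4.5],[0,0,0]]
  ],
  "squeeze": 20
}}

```text
time: 5.8
position: [0.6825, 0.0147, 0.2975]
tool_rot: [[0.082, 0.997, 0.006], [0.997, -0.082, -0.001], [-0.0, 0.006, -1.0]]
contact_force: [-0.1, -0.2, 0.0]
opening: 0.029
grasp_force: 0.0
```

```bash
cat > g6.py <<'E'
from rel import *
s=observe();print(s["position"],s["contact_force"])
for y in(.1,0,-.1): print(y,rel(*down([-.075,y,.1])))
E
python3 g6.py
```

```text
[0.68246363 0.01469533 0.29745949] [-0.11147523 -0.19943169  0.03158908]
0.1 ([4.11, -6.64, 7.86], [0.2, 0.3, -90.0])
0 ([0.11, -6.65, 7.86], [0.2, 0.3, -90.0])
-0.1 ([-3.89, -6.65, 7.86], [0.2, 0.3, -90.0])
```

Request:
{"op": "move_arm", "data": {
  "increments": [
    [1,[0.2,-0.8,0],[0,0,-8]],
    [1,[0.6,-1.8,0],[0,0,-16]],
    [1,[1,-2.8,0],[0,0,-24]],
    [1,[1.5,-3.8,0],[0,0,-32]],
    [1,[2,-4.8,0],[0,0,-40]],
    [1,[2.5,-5.6,0],[0,0,-48]],
    [1,[3,-6.2,0],[0,0,-56]],
    [1,[3.5,-6.5,0.5],[0,0,-64]],
    [1,[4,-6.6,1.5],[0,0,-72]],
    [1,[4.1,-6.64,2.5],[0,0,-80]]
  ]
}}

```text
time: 6.8
position: [0.5233, 0.1316, 0.2295]
tool_rot: [[-0.969, 0.247, -0.002], [0.247, 0.969, -0.0], [0.002, -0.001, -1.0]]
contact_force: [0.4, -0.7, -0.8]
opening: 0.0
grasp_force: 0.0
```

```bash
python3 g6.py; python3 look.py d
```

```text
[0.52327061 0.13162235 0.22946078] [ 0.42825006 -0.66097189 -0.83626861]
0.1 ([-0.14, -0.01, 5.18], [-0.0, -0.1, -9.5])
0 ([-0.81, -3.95, 5.18], [-0.0, -0.1, -9.5])
-0.1 ([-1.47, -7.9, 5.18], [-0.0, -0.1, -9.5])
```

View pics/d_scene.png

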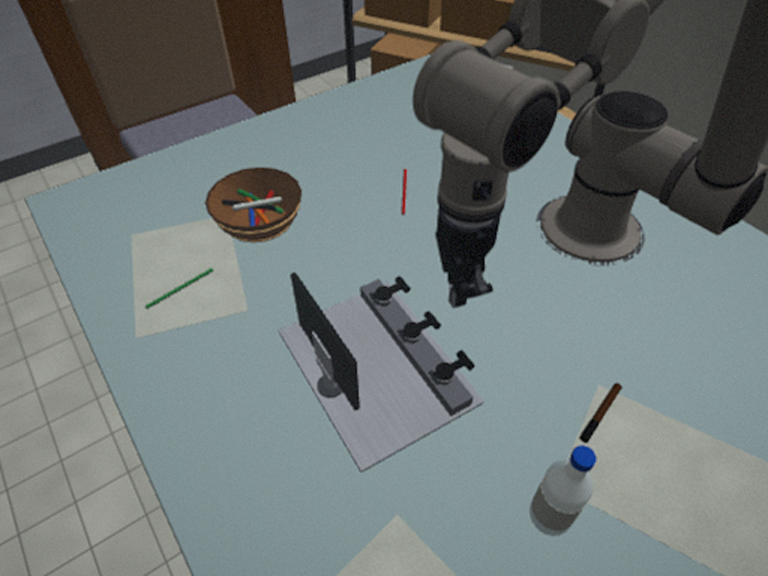

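View pics/d_top.png

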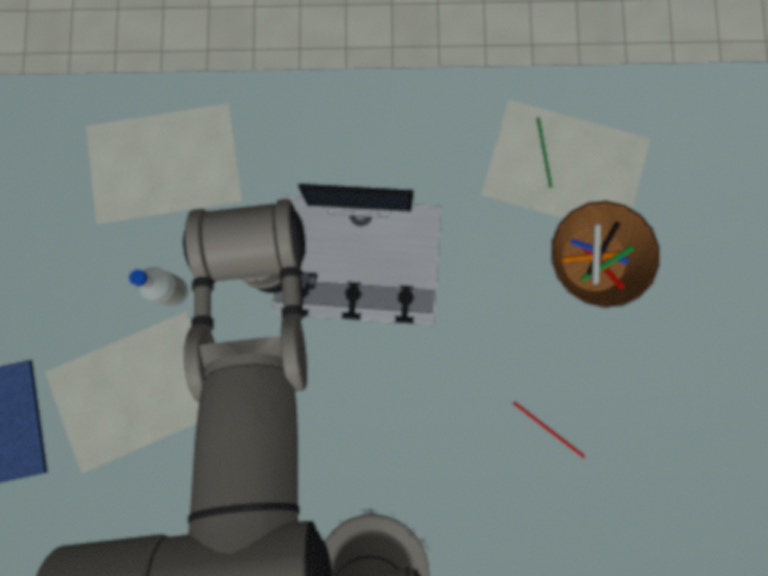

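```bash
cat > f2.py <<'E'
from fit import *
P=[.5930,.0247,-.0826]
t=np.array([[300,184],[413,190],[308,206],[412,211]]);s=np.array([[293,274],[355,350],[358,407]])
F=[[-.0,.1,.13],[-.0,-.1,.13],[-.005,.1,0],[-.005,-.1,0]];B=[[0,-.1,.13],[0,.1,.13],[0.005,.1,0]]
f=lambda q:np.r_[(proj("top",tab(P+list(q),F))-t).ravel(),(proj("scene",tab(P+list(q),B))-s).ravel()]
r=least_squares(f,[0,0]);print(np.degrees(r.x),np.round(r.fun,1))
E
python3 f2.py
```

```text
[2.47042127 0.6261635 ] [-3.3  3.9  0.3  0.7 -2.1  2.6 -1.1  0.1 -1.7 -1.6  2.5 11.1 -0.5  3.7]
```

Request:
{"op": "move_arm", "data": {
  "increments": [
    [1,[-0.1,0,1.5],[0,0,-5]],
    [1,[-0.14,0,3],[0,0,-9.5]],
    [1,[-0.14,0,4.5],[0,0,-9.5]],
    [1,[-0.14,0,5.4],[0,0,-9.5]],
    [1,[-0.14,0,5.8],[0,0,-9.5]],
    [1,[-0.14,0,6.2],[0,0,-9.5]],
    [1,[-0.14,0,6.2],[0,0,-9.5]]
  ]
}}

```text
time: 7.6
position: [0.5277, 0.1294, 0.0761]
tool_rot: [[-0.996, 0.092, -0.001], [0.092, 0.996, -0.0], [0.001, -0.0, -1.0]]
contact_force: [-0.4, -0.3, -0.3]
opening: -0.0002
grasp_force: 0.0
```

```bash
python3 g6.py
```

```text
[0.52773507 0.12942531 0.07613369] [-0.36276169 -0.29844284 -0.27210434]
0.1 ([0.05, 0.04, -0.95], [-0.0, -0.1, -0.5])
0 ([0.02, -3.96, -0.95], [-0.0, -0.1, -0.5])
-0.1 ([-0.02, -7.96, -0.95], [-0.0, -0.1, -0.5])
```

Request:
{"op": "move_arm", "data": {
  "increments": [
    [1,[0,0,0.3],[0,0,0]],
    [1,[0,0,0.5],[0,0,0]],
    [1,[0,0,0.6],[0,0,0]],
    [1,[0,0,0.66],[0,0,0]],
    [1,[0,0,0.72],[0,0,0]],
    [1,[0,0,0.72],[0,0,0]]
  ]
}}

```text
time: 8.2
position: [0.5279, 0.1297, 0.0601]
tool_rot: [[-0.996, 0.09, 0.001], [0.09, 0.996, -0.0], [-0.001, -0.0, -1.0]]
contact_force: [-4.7, -0.9, 13.1]
opening: -0.0003
grasp_force: 6.4
```

Request:
{"op": "move_arm", "data": {
  "increments": [
    [1,[0,0,-0.6],[0,0,0]],
    [1,[0,0,-1],[0,0,0]],
    [1,[0,-1.5,-1],[0,0,0]],
    [1,[0,-3,-1],[0,0,0]],
    [1,[0,-4,-1],[0,0,0]],
    [1,[0,-4,-0.6],[0,0,0]],
    [1,[0,-4,-0.3],[0,0,0]],
    [1,[0,-4,-0.1],[0,0,0]],
    [1,[0,-4,0],[0,0,0]],
    [1,[0,-4,0],[0,0,0]]
  ]
}}

```text
time: 9.2
position: [0.5186, 0.0308, 0.0581]
tool_rot: [[-0.996, 0.089, -0.001], [0.089, 0.996, -0.0], [0.001, -0.0, -1.0]]
contact_force: [-0.5, -0.3, 0.4]
opening: 0.0005
grasp_force: 0.0
```

Request:
{"op": "move_arm", "data": {
  "increments": [
    [1,[0,0,0.1],[0,0,0]],
    [1,[0,0,0.2],[0,0,0]],
    [1,[0,0,0.3],[0,0,0]],
    [1,[0,0,0.38],[0,0,0]],
    [1,[0,0,0.38],[0,0,0]]
  ]
}}

```text
time: 9.7
position: [0.5191, 0.0308, 0.0528]
tool_rot: [[-0.996, 0.09, 0.002], [0.09, 0.996, -0.0], [-0.002, 0.0, -1.0]]
contact_force: [-11.2, 2.1, 36.4]
opening: 0.0001
grasp_force: 18.7
```

Request:
{"op": "move_arm", "data": {
  "increments": [
    [1,[0,0,-0.8],[0,0,0]],
    [0.5,[0,0,-2],[0,0,0]],
    [0,[0.6,0,-3],[0,0,0]],
    [0,[1.3,0,-3],[0,0,0]],
    [0,[1.68,0,-3],[0,0,0]],
    [0,[1.68,0,-3],[0,0,0]]
  ]
}}

```text
time: 10.3
position: [0.4757, 0.0343, 0.1236]
tool_rot: [[-0.996, 0.09, -0.002], [0.09, 0.996, -0.0], [0.002, -0.0, -1.0]]
contact_force: [-0.2, -0.4, -0.0]
opening: 0.0724
grasp_force: 0.0
```

```bash
cat > g7.py <<'E'
from rel import *
s=observe();print(s["position"],s["contact_force"],s["opening"])
print(rel(*down([-.117,0,.1])));print(rel(*down([-.117,0,.029])))
E
python3 g7.py; python3 look.py e
python3 - <<'E'
import cv2
from rel import *
a=cv2.imread("pics/e_scene.png")
cv2.imwrite("pics/e.png",cv2.resize(a[220:440,320:540],None,fx=2.7,fy=2.7))
print((proj("scene",foot(P,[[-.117,0,.05],[-.117,.1,.057],[-.117,-.1,.057],[-.075,.1,.061]]))-[320,220])*2.7)
E
```

```text
[0.47570627 0.03425054 0.12364456] [-0.21336005 -0.36042446 -0.03902117] 0.0723614066390358
([-0.03, 0.01, 0.95], [-0.0, -0.1, -0.4])
([-0.03, 0.01, 3.79], [-0.0, -0.1, -0.4])
[[303.30657166 275.32969287]
 [393.32247564 376.62217947]
 [224.1072627  172.61084361]
 [338.49539737 402.26513928]]
```

View pics/e.png

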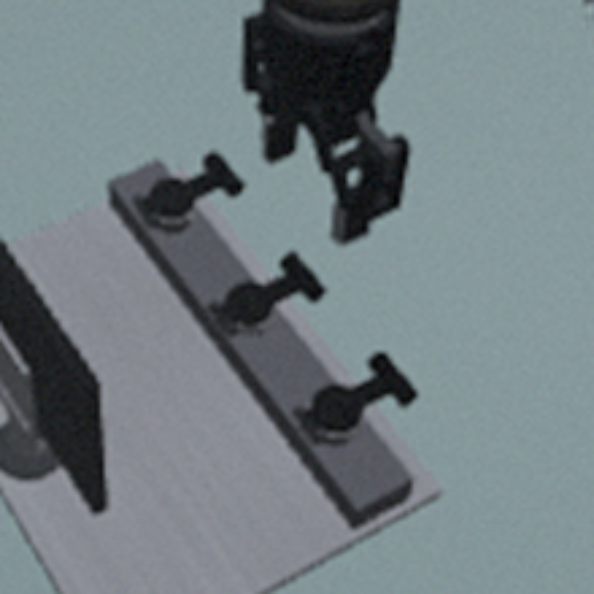

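Request:
{"op": "move_arm", "data": {
  "increments": [
    [0,[-0.03,0,1],[0,0,0]],
    [0,[-0.03,0,2],[0,0,0]],
    [0,[-0.03,0,3],[0,0,0]],
    [0,[-0.03,0,3.6],[0,0,0]],
    [0,[-0.03,0,3.8],[0,0,0]],
    [0.3,[-0.03,0,3.8],[0,0,0]],
    [0.5,[-0.03,0,3.8],[0,0,0]],
    [0.8,[-0.03,0,3.8],[0,0,0]],
    [1,[-0.03,0,3.8],[0,0,0]],
    [1,[-0.03,0,3.8],[0,0,0]]
  ],
  "squeeze": 25
}}

```text
time: 11.4
position: [0.4782, 0.0336, 0.0296]
tool_rot: [[-0.996, 0.09, 0.001], [0.09, 0.996, -0.001], [-0.001, -0.0, -1.0]]
contact_force: [0.3, -1.5, 1.8]
opening: 0.0353
grasp_force: 28.6
```

```bash
cat > g8.py <<'E'
from rel import *
s=observe();print(s["position"],s["contact_force"],s["opening"],s["grasp_force"])
for a in range(0,66,6):
    c=np.radians(a); print(a,np.round([-.062*(1-np.cos(c))/.025,0,-.062*np.sin(c)/.025],2))
E
python3 g8.py
```

```text
[0.47816992 0.03357725 0.02962776] [ 0.26929689 -1.51311966  1.79418585] 0.03532822521443558 28.591653406620026
0 [-0.  0. -0.]
6 [-0.01  0.   -0.26]
12 [-0.05  0.   -0.52]
18 [-0.12  0.   -0.77]
24 [-0.21  0.   -1.01]
30 [-0.33  0.   -1.24]
36 [-0.47  0.   -1.46]
42 [-0.64  0.   -1.66]
48 [-0.82  0.   -1.84]
54 [-1.02  0.   -2.01]
60 [-1.24  0.   -2.15]
```

Request:
{"op": "move_arm", "data": {
  "increments": [
    [1,[0,0,-0.13],[0,0,0]],
    [1,[-0.01,0,-0.26],[0,0,0]],
    [1,[-0.03,0,-0.39],[0,0,0]],
    [1,[-0.05,0,-0.52],[0,0,0]],
    [1,[-0.08,0,-0.64],[0,0,0]],
    [1,[-0.12,0,-0.77],[0,0,0]]
  ]
}}

```text
time: 12.0
position: [0.4806, 0.0334, 0.0484]
tool_rot: [[-0.996, 0.09, -0.0], [0.09, 0.996, -0.0], [0.0, -0.0, -1.0]]
contact_force: [3.4, -2.0, -4.9]
opening: 0.0353
grasp_force: 27.2
```

Request:
{"op": "move_arm", "data": {
  "increments": [
    [1,[-0.04,0,0],[0,0,0]],
    [1,[-0.08,0,-0.12],[0,0,0]],
    [1,[-0.13,0,-0.24],[0,0,0]],
    [1,[-0.19,0,-0.35],[0,0,0]],
    [1,[-0.25,0,-0.47],[0,0,0]],
    [1,[-0.25,0,-0.47],[0,0,0]]
  ]
}}

```text
time: 12.6
position: [0.4864, 0.033, 0.0602]
tool_rot: [[-0.996, 0.09, -0.001], [0.09, 0.996, -0.0], [0.001, -0.0, -1.0]]
contact_force: [-3.2, -0.6, -2.8]
opening: 0.0351
grasp_force: 26.9
```

Request:
{"op": "move_arm", "data": {
  "increments": [
    [1,[-0.05,0,-0.11],[0,0,0]],
    [1,[-0.12,0,-0.22],[0,0,0]],
    [1,[-0.2,0,-0.32],[0,0,0]],
    [1,[-0.29,0,-0.42],[0,0,0]],
    [1,[-0.38,0,-0.51],[0,0,0]],
    [1,[-0.47,0,-0.6],[0,0,0]],
    [1,[-0.47,0,-0.6],[0,0,0]]
  ]
}}

```text
time: 13.3
position: [0.4988, 0.0319, 0.0752]
tool_rot: [[-0.996, 0.09, -0.0], [0.09, 0.996, -0.0], [0.0, -0.0, -1.0]]
contact_force: [-2.9, -1.3, -2.3]
opening: 0.0351
grasp_force: 26.2
```

Request:
{"op": "move_arm", "data": {
  "increments": [
    [1,[-0.1,0,-0.09],[0,0,0]],
    [1,[-0.2,0,-0.17],[0,0,0]],
    [1,[-0.31,0,-0.24],[0,0,0]],
    [1,[-0.42,0,-0.31],[0,0,0]],
    [1,[-0.53,0,-0.37],[0,0,0]],
    [1,[-0.64,0,-0.43],[0,0,0]],
    [1,[-0.64,0,-0.43],[0,0,0]]
  ]
}}

```text
time: 14.0
position: [0.5149, 0.0304, 0.0859]
tool_rot: [[-0.996, 0.09, 0.0], [0.09, 0.996, -0.0], [-0.0, -0.0, -1.0]]
contact_force: [-4.2, -0.1, -1.9]
opening: 0.0354
grasp_force: 25.9
```

```bash
python3 look.py f
python3 - <<'E'
import cv2
a=cv2.imread("pics/f_scene.png")
cv2.imwrite("pics/f.png",cv2.resize(a[220:440,270:510],None,fx=2.5,fy=2.5))
from rel import *
for d in (0,.007):
  for t in (50,58,66):
    c=np.radians(t);print(d,t,(proj("scene",foot(P,[[-.055-.062*np.cos(c),0,.05+d+.062*np.sin(c)],[-.055,0,.05+d]]))-[270,220])*2.5)
E
```

```text
0 50 [[383.03413861 225.48806997]
 [332.74363627 290.68899976]]
0 58 [[374.81785202 224.87430535]
 [332.74363627 290.68899976]]
0 66 [[365.65323556 225.57908981]
 [332.74363627 290.68899976]]
0.007 50 [[383.48834508 219.03007043]
 [332.92201845 284.71928569]]
0.007 58 [[375.23028375 218.37160488]
 [332.92201845 284.71928569]]
0.007 66 [[366.01795379 219.04208429]
 [332.92201845 284.71928569]]
```

View pics/f.png

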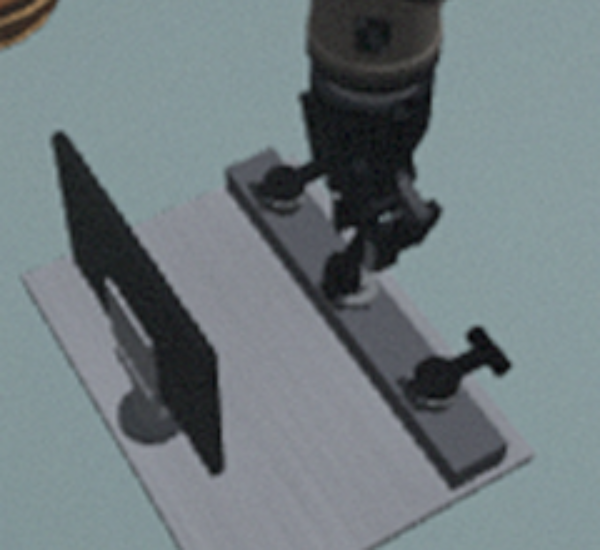

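```bash
sed -i 's/355,350/355,362/' f2.py; python3 f2.py
```

```text
[ 1.55742558 -0.46884745] [-3.2  1.6  0.3  0.2 -2.1  1.7 -1.2  0.9 -2.2 -1.4 -0.1  0.5 -1.4  4.2]
```

The tablet is within about 2° of upright and square, and the cap is about 65° open with the bolt sunk. I'm handing in.

```bash
python3 -c "
from cell import finish_job;print(finish_job())"
```

```text
the job is handed in; nothing more can be done
None
```

The job is handed in, verdict not shown: the tablet is upright and square to within about 2°; the middle bolt (bolt_2) was the loose one and is still sunk, its cap held about 65° open in the gripper; the left bolt tested tight, and the right one was not tapped since the loose bolt was already found.

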